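# Hold the water tank over its trestle with tongs

### The arm

A 6-joint arm with a two-finger parallel gripper is mounted at the origin on the work surface. World frame = base frame: x ahead of the robot, y to its left, z up, the work surface at z = 0. Lengths are in m, angles in rad, forces in N, time in s.
With the tool pointing down it reaches from about 0.35 to 0.775 m from the base axis. Payload 5.5 kg.
Tool frame: the origin (TCP) lies midway between the tips of the shut fingers; the grasp point (between the pads) lies 19 mm behind it; z points along the fingers, y is the line along which they close (so a half turn about z gives the same grasp; the last joint's range is limited). The gripper opens to 85 mm and grips with 20 to 120 N. Pads are 22 mm wide; open, the fingers measure 114 mm over their backs; the gripper's body (76 mm by 85 mm) begins 54 mm behind the grasp point. The pads swing forward as they close: fully open they stand 13 mm farther back than shut.
Start: joints at [1.197, 0.313, 0.046, 1.304, 0, 1.431], TCP at [0.133, 0.559, 0.231] pointing down, gripper open.
Joint ranges: [-2.76, 2.76], [-0.86, 1.69], [-1.03, 1.26], [-2.2, 2.34], [-1.47, 1.5], [-3.14, 3.14]. Speed limits (rad/s): [2.57, 2.57, 3.14, 3.14, 3.14, 3.14].

### API

Orientations are given as a unit quaternion [x, y, z, w].
In Python, from station import robot gives the robot as it stands. Calls block until the motion is done:
- robot.move_pose(position, orientation): joint-space move of the TCP to a pose.
- robot.line_to(position, v=0.15, frame=None, until_force=None): straight line of the TCP; frame=None keeps the orientation; v is the mean speed in m/s. With until_force (N) it stops when the force on the tool has changed by that much, and returns True; else False.
- robot.goto_joints(angles): joint-space move.
- robot.grip(opening, squeeze=None): opening from 0.0 (shut) to 1.0 (fully open); squeeze is the grip in N (None keeps the last); returns when the fingers have stopped.
- robot.hold(seconds).
- robot.ik(position, orientation): joint angles nearest the present ones, or None.
- robot.read_camera(name): name is "scene" or "top" or "wrist"; returns a dict with "image" (384x512x3 uint8, red, green, blue), "fx", "fy", "cx", "cy" (pixels), "dist_coeffs" ([k1, k2, p1, p2, k3] as OpenCV has them; the pictures are not rectified), "xyz" and "attitude" of the camera in the world; the wrist camera has in their place "tool_from_camera" (4x4, takes a point from camera to tool coordinates, whose origin is the TCP and whose axes are the flange's). Camera axes: x right, y down, z forward; pixel columns grow to the right and rows downward; lengths in m; the calibration is good to about 2 mm. A picture is of the moment at which its call begins: read the wrist's pose just before it. There is no depth.
A pose or a line that the arm cannot do raises robot.IKError and nothing moves.
- robot.job_done(): hands the job in; it is judged then, once.
Readings, each from a call of its own:
- robot.current_time_s(): time.
- robot.current_joint_pos(): joint angles.
- robot.current_qvel(): joint speeds.
- robot.current_joint_torque(): joint torques, N m.
- robot.current_tool_pos(): TCP position.
- robot.current_orientation(): TCP orientation.
- robot.current_force(): force on the tool from outside, world axes, zero at the start.
- robot.current_wrist_torque(): the same for the moment, N m.
- robot.current_gripper_width(): opening from 0.0 (shut) to 1.0 (fully open).
- robot.current_grasp_force(): force on a finger pad.
Only numpy, scipy, OpenCV 4.12 (cv2) and the standard library are available. Lean on these libraries where they do the work, as an engineer would, in place of code of your own. Each camera call takes 0.05 s, during which the arm holds its last target. There are 200 camera calls.

### The job

Pick up the sprung tongs from their wooden rest by the two black grip panels, close the jaws on the little round water tank standing on the cork pad, lift it and hold it upright and still, centred over the empty wooden trestle with its underside about 4 cm above the trestle's top, so that I can dab glue underneath. The tank is degreased for painting: only the tongs may touch it, never the gripper, and leave the house, paint jar and chimney where they are. Finish while still holding it there in the tongs.

Things in the scene. Friction and masses are not known exactly. Their poses are not given: they have to be found in the camera images.
- tongs: Sprung steel tongs, 165 mm long, 18 mm high, 92 g, lying flat on the rest, underside 26 mm above the table. Origin at the underside, midway between the grip panels; x points along the tongs to the jaws, y to the left arm, z up. Steel bow block 14 x 30 mm at x = -84 mm; both arms pivot beside it at x = -80 mm and are geared together, so they close evenly.
- tongs_grip (a point): Where to grip, near the balance point: midway between the black grip panels, 9 mm above the tongs' underside; axes as tongs. Panels 64 mm long, 18 mm high; upright outer faces 56 mm apart here when open, 40 mm when closed on the tank, parallel at joint 0.05. Gripped here, the spring pushes back with 7 N at first, 15 N at joint 0.1: a part squeeze carries the tongs, jaws open.
- tongs_jaws (a point): Midway between the jaws, where a held round lies: 70 mm ahead of tongs_grip along the tongs' x, same height. The jaws are shallow V-shaped rubber pads, 25 mm long, 16 mm high; about 60 mm apart fully open, 48 mm at joint 0.04, 30 mm (closed on the tank) at 0.1. Backs of the open jaws about 76 mm apart.
- tongs_left (a joint): Closing angle of each arm of the tongs (rad): 0 fully open (as found), about 0.1 closed on the tank, 0.17 fully shut. The right arm mirrors it.
- tank: Model water tank of grey resin, 25 to 50 g: upright round drum 30 mm across and 34 mm high with a shallow cone roof, 46 mm high in all, standing loose at the centre of the cork pad. Origin at the centre of its underside, z up.
- tank_mid (a point): Centre of the tank's drum, 17 mm above its underside: the height to clamp it.
- pad: Fixed round cork pad, 56 mm across, 25 mm high, under the tank. Origin at the centre of its underside.
- trestle: Fixed model trestle of wood, 60 mm square at the foot, 46 mm square at the top, 60 mm high. Origin at the centre of its underside.
- trestle_top (a point): Centre of the trestle's top face, 60 mm above the table.
- rest: Fixed wooden rest of the tongs: 4 mm base board and two cross bars 90 mm long, 14 mm wide, tops 26 mm above the table, 84 mm behind and 46 mm ahead of its origin along its x. Origin on the table under tongs_grip; axes as the tongs at the start.
- house: Bystander: brick model house 60 x 80 mm, 60 mm high. Origin at the centre of its underside.
- paint_jar: Bystander: glass paint jar 44 mm across, 50 mm high. Origin at the centre of its underside.
- chimney: Bystander: terracotta model factory chimney, 32 mm across the foot, 95 mm high. Origin at the centre of its underside.

How it is judged:
By the outcome, as a careful person would: the job done as asked, in the order asked, and still so for the second after the job is handed in, while the arm keeps its last pose, push and grip.
It also fails if it takes over 45 s, if anything falls off the work surface, if the arm or the gripper's body presses on something with over 40 N, if the wrist force passes 120 N, or if a joint passes its speed limit or range.

## Working session

There is one attempt and no reset: what is moved stays moved. The work goes in short steps, each a Python script; the robot and the scene stay as the last script left them, time stands still between calls to the robot, and variables do not carry over. Pictures are saved under pics/ and viewed, at most 10 in all, crops included, and the job is handed in when it is done.

```bash
ls; mkdir -p pics
python3 - <<'E'
from station import robot
import cv2
for n in ("top","scene"):
    c=robot.read_camera(n); cv2.imwrite(f"pics/{n}0.png",cv2.cvtColor(c["image"],cv2.COLOR_RGB2BGR))
    print(n,{k:v for k,v in c.items() if k!="image"})
print(robot.current_orientation(),robot.current_time_s(),robot.read_camera("wrist")["tool_from_camera"])
E
```

```text
pics
station.py
top {'fx': 442.7475812648307, 'fy': 442.7475812648307, 'cx': 254.23163832115006, 'cy': 195.34630496164132, 'dist_coeffs': array([-0.00251332,  0.        ,  0.        ,  0.        ,  0.        ]), 'xyz': array([0.49576271, 0.02728519, 1.29809183]), 'attitude': array([ 0.71278705, -0.69958949,  0.03886619, -0.03160056])}
scene {'fx': 419.5389298683531, 'fy': 419.5389298683531, 'cx': 255.2365806754383, 'cy': 189.47018410383768, 'dist_coeffs': array([-0.10993152,  0.        ,  0.        ,  0.        ,  0.        ]), 'xyz': array([0.88656822, 0.44576662, 0.85562198]), 'attitude': array([ 0.28974591,  0.91082686, -0.28158996, -0.08455073])}
[ 1.16650034e-01  9.93172734e-01 -8.01780216e-04 -2.18461800e-04] 0.1 [[-7.45704882e-04 -9.45723315e-01 -3.24972083e-01  8.41299009e-02]
 [ 9.99999698e-01 -6.34353693e-04 -4.48597238e-04  5.07846285e-04]
 [ 2.18101626e-04 -3.24972319e-01  9.45723503e-01 -1.42578947e-01]
 [ 0.00000000e+00  0.00000000e+00  0.00000000e+00  1.00000000e+00]]
```

View pics/top0.png

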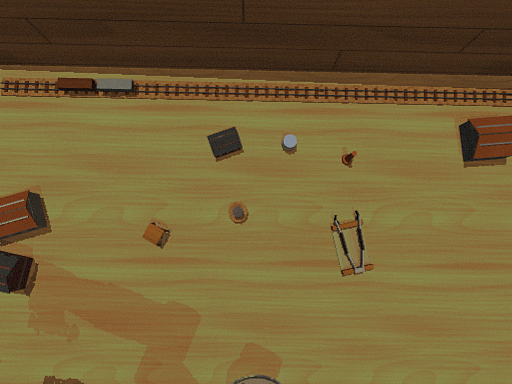

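View pics/scene0.png

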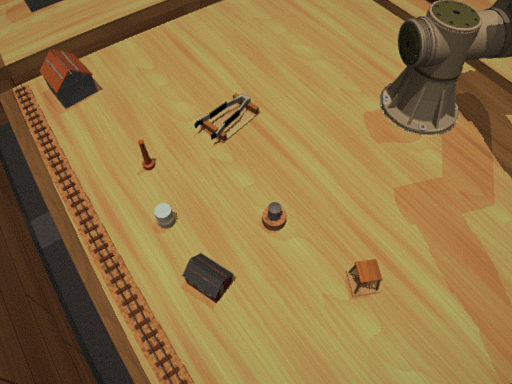

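```bash
cat > h.py <<'E'
import numpy as np, cv2
from scipy.spatial.transform import Rotation as R
def ray(c,uv,T=None):
    K=np.array([[c["fx"],0,c["cx"]],[0,c["fy"],c["cy"]],[0,0,1]])
    p=cv2.undistortPoints(np.array(uv,float).reshape(-1,1,2),K,np.array(c["dist_coeffs"]))[:,0]
    d=np.c_[p,np.ones(len(p))]
    if T is None: return R.from_quat(c["attitude"]).apply(d),np.array(c["xyz"])
    return d@T[:3,:3].T,T[:3,3]
def on_z(c,uv,z,T=None):
    d,o=ray(c,uv,T); return o+d*((z-o[2])/d[:,2])[:,None]
def proj(c,P,T=None):
    if T is None: Rm,o=R.from_quat(c["attitude"]).as_matrix(),np.array(c["xyz"])
    else: Rm,o=T[:3,:3],T[:3,3]
    K=np.array([[c["fx"],0,c["cx"]],[0,c["fy"],c["cy"]],[0,0,1]])
    r=cv2.Rodrigues(Rm.T)[0]; return cv2.projectPoints(np.array(P,float).reshape(-1,1,3),r,-Rm.T@o,K,np.array(c["dist_coeffs"]))[0][:,0]
def wristT(robot):
    T=np.eye(4);T[:3,:3]=R.from_quat(robot.current_orientation()).as_matrix();T[:3,3]=robot.current_tool_pos()
    c=robot.read_camera("wrist"); return c,T@np.array(c["tool_from_camera"])
def save(im,name): cv2.imwrite("pics/"+name,cv2.cvtColor(im,cv2.COLOR_RGB2BGR))
E
python3 - <<'E'
from station import robot
from h import *
c=robot.read_camera("top"); im=c["image"]
a=cv2.resize(im[200:285,320:390],None,fx=6.6,fy=6.6,interpolation=cv2.INTER_CUBIC)
b=cv2.resize(im[195:255,135:260],None,fx=6.2,fy=6.2,interpolation=cv2.INTER_CUBIC)
save(a,"tongs.png")
print(on_z(c,[(238,212),(156,234),(224,143),(290,143),(349,157),(348,243)],0.03))
E
```

```text
[[ 0.57386321  0.06104685  0.03      ]
 [ 0.50676685  0.29302318  0.03      ]
 [ 0.77414275  0.10615799  0.03      ]
 [ 0.77810493 -0.08610924  0.03      ]
 [ 0.74021018 -0.25842862  0.03      ]
 [ 0.49117165 -0.25477097  0.03      ]]
```

View pics/tongs.png

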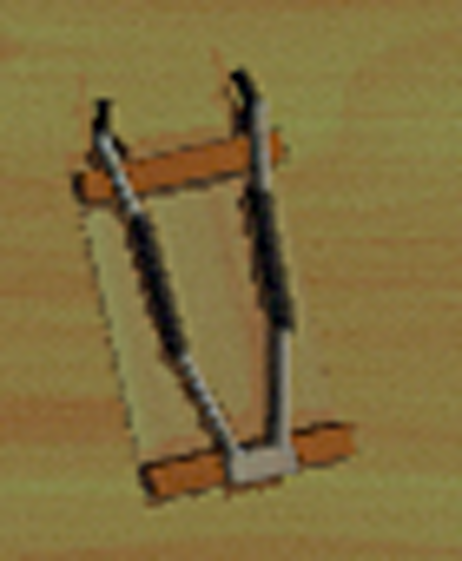

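```bash
cat >> h.py <<'E'
def quat(yaw):
    c,s=np.cos(yaw),np.sin(yaw)
    return R.from_matrix(np.array([[c,s,0],[s,-c,0],[0,0,-1.]])).as_quat()
def xd(yaw): return np.array([np.cos(yaw),np.sin(yaw),0])
E
python3 - <<'E'
from station import robot
from h import *
import pickle
ims=[]
for n,p,y,h in (("trestle",(.507,.293),45,.23),("tank",(.574,.061),25,.20),("tongs",(.51,-.25),10,.2)):
    y=np.radians(y); P=np.array([*p,h])+xd(y)*0.033
    robot.move_pose(P,quat(y)); robot.hold(.3)
    c,T=wristT(robot); pickle.dump((c,T),open(n+".pkl","wb")); ims.append(c["image"])
    print(n,robot.current_time_s(),robot.current_tool_pos()-P,np.round(robot.current_joint_pos(),2),c["fx"],c["dist_coeffs"])
save(cv2.resize(np.hstack(ims[:2]),(800,300),interpolation=cv2.INTER_AREA),"w01.png")
save(cv2.resize(ims[2],(800,600),interpolation=cv2.INTER_CUBIC),"w2.png")
E
```

```text
trestle 2.25 [-3.48947336e-04  4.95597891e-04  5.54507435e-05] [0.41 0.4  0.17 1.34 0.   2.76] 285.18243949286585 [0.00416427 0.         0.         0.         0.        ]
tank 3.6 [-8.48661132e-05  1.06091313e-03  1.53246293e-04] [-0.01  0.39  0.08  1.26  0.    2.7 ] 285.18243949286585 [0.00416427 0.         0.         0.         0.        ]
tongs 5.1833 [3.48930665e-04 7.63407069e-04 2.23529169e-05] [-0.56  0.36  0.04  1.25  0.    2.41] 285.18243949286585 [0.00416427 0.         0.         0.         0.        ]
```

View pics/w01.png

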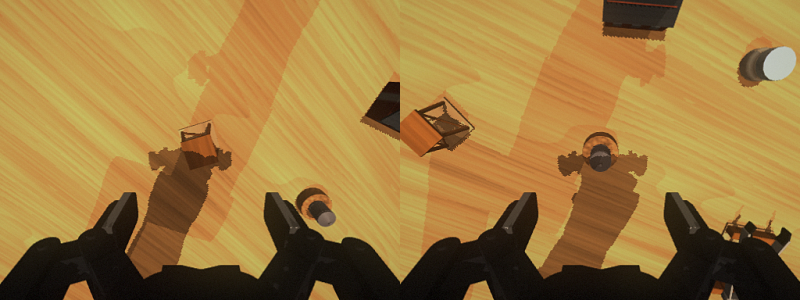

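View pics/w2.png

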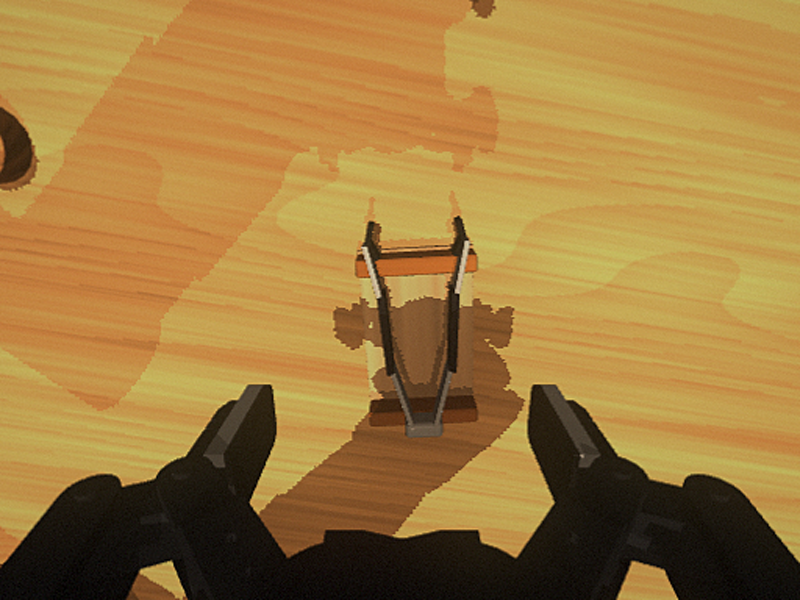

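```bash
cat > fit.py <<'E'
from h import *
import pickle
from scipy.optimize import least_squares
c,T=pickle.load(open("tongs.pkl","rb"))
px=np.array([[383,293],[457,293],[390,374],[452,372],[407,436],[441,436],[407,425],[441,424],[372,222],[457,217]])/1.5625
M=np.array([[32,29.6,18],[32,-29.6,18],[-32,26.4,18],[-32,-26.4,18],[-91,15,18],[-91,-15,18],[-77,15,18],[-77,-15,18],[82,34,18],[82,-34,18]])/1e3
W=lambda p,m:np.c_[m[:,0]*np.cos(p[2])-m[:,1]*np.sin(p[2])+p[0],m[:,0]*np.sin(p[2])+m[:,1]*np.cos(p[2])+p[1],m[:,2]+.026]
r=least_squares(lambda p:(proj(c,W(p,M),T)-px).ravel(),[.49,-.255,.17],loss="soft_l1")
if __name__=="__main__":
    print(r.x,np.degrees(r.x[2]));print(np.round(r.fun.reshape(-1,2),1).tolist())
    def crop(c,T,x0,y0,w,h,Ps,s=3.7):
        im=cv2.resize(c["image"][y0:y0+h,x0:x0+w],None,fx=s,fy=s,interpolation=cv2.INTER_CUBIC)
        for P in Ps:
            q=(proj(c,P,T)-[x0,y0]+.5)*s
            for u in q: cv2.circle(im,tuple(int(v) for v in u),1,(0,255,255),-1)
        for k in range(0,w,20): cv2.line(im,(int(k*s),0),(int(k*s),5),(255,0,0),1)
        for k in range(0,h,20): cv2.line(im,(0,int(k*s)),(5,int(k*s)),(255,0,0),1)
        return im
    t=np.linspace(0,2*np.pi,40)
    circ=lambda x,y,z,r:np.c_[x+r*np.cos(t),y+r*np.sin(t),0*t+z]
    a=np.radians(-27)
    g=np.linspace(-1,1,12);sq=np.r_[np.c_[g,g*0+1],np.c_[g,g*0-1],np.c_[g*0+1,g],np.c_[g*0-1,g]]*.023@np.array([[np.cos(a),np.sin(a)],[-np.sin(a),np.cos(a)]])
    A=crop(*pickle.load(open("trestle.pkl","rb")),215,145,90,80,[np.c_[sq+[.505,.291],np.full(len(sq),.06)]])
    x,y=.573,.0605
    B=crop(*pickle.load(open("tank.pkl","rb")),212,155,90,80,[circ(x,y,.025,.028),circ(x,y,.059,.015),circ(x,y,.071,.001)])
    C=crop(c,T,215,130,110,160,[W(r.x,M)])
    L=np.vstack([A,B]); C=C[:L.shape[0]]; save(np.hstack([L[:C.shape[0]],C]),"fit.png")
E
python3 fit.py
```

```text
[ 0.49837138 -0.26553423  0.21121826] 12.101914645905609
[[-2.8, 0.1], [3.5, -1.7], [-1.7, -0.4], [3.4, -0.5], [-1.3, 1.7], [1.1, 1.0], [-1.7, -0.8], [1.0, -0.9], [-2.4, 0.6], [8.1, 1.4]]
```

View pics/fit.png

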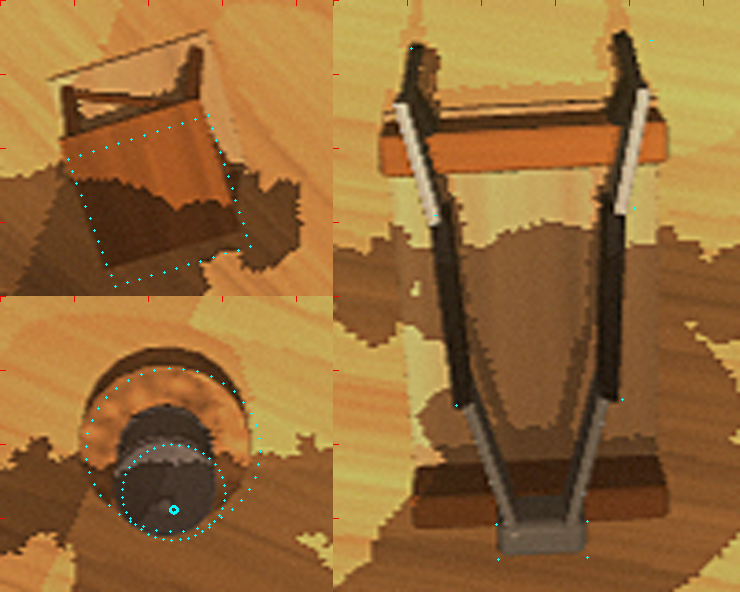

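```bash
cat > fit2.py <<'E'
from fit import *
cr=lambda a,x0,y0:np.array(a,float)/3.7+[x0,y0]-.5
o=lambda a:cr(np.array(a)-[333,0],215,130)
px=o([[434,220],[626,213],[457,405],[618,400],[500,552],[584,551],[499,524],[586,521],[382,138],[382,177],[667,122],[667,160],[415,495],[413,527],[668,487],[668,517]])
M=np.array([[32,29.6,18],[32,-29.6,18],[-32,26.4,18],[-32,-26.4,18],[-91,15,18],[-91,-15,18],[-77,15,18],[-77,-15,18],[53,45,0],[39,45,0],[53,-45,0],[39,-45,0],[-77,45,0],[-91,45,0],[-77,-45,0],[-91,-45,0]])/1e3
r=least_squares(lambda p:(proj(c,W(p,M),T)-px).ravel(),[.49,-.255,.17],loss="soft_l1")
print("tongs",r.x);print(np.round(r.fun.reshape(-1,2),1).tolist())
print("jaw mid",proj(c,W(r.x,np.array([[.0825,0,.018]])),T),cr(np.array([[514-333,40]]),215,130))
ct,Tt=pickle.load(open("trestle.pkl","rb"))
q=cr([[60,140],[203,98],[245,228],[108,268]],215,145)
P=on_z(ct,q,.06,Tt);print("trestle",P.mean(0),np.linalg.norm(np.roll(P,1,0)-P,axis=1))
ck,Tk=pickle.load(open("tank.pkl","rb"))
t=np.linspace(0,2*np.pi,200)
def ext(p):
    f=lambda z,r:proj(ck,np.c_[p[0]+r*np.cos(t),p[1]+r*np.sin(t),0*t+z],Tk)
    a=f(.025,.028);b=f(.059,.015); return np.array([a[:,0].min(),a[:,0].max(),a[:,1].min(),b[:,0].min(),b[:,0].max(),b[:,1].max()])
h=lambda v,k:np.array(v)/3.7+k-.5
obs=np.r_[h([81,252],212),h([365-296],155),h([115,217],212),h([535-296],155)]
k=least_squares(lambda p:ext(p)-obs,[.573,.06]);print("tank",k.x,np.round(k.fun,1))
# cross-check in top and scene
from station import robot
for n in("top","scene"):
    c2=robot.read_camera(n)
    print(n,proj(c2,[[*k.x,.071],[*P.mean(0)[:2],.06],*W(r.x,np.array([[0,0,.018],[-.084,0,.018],[.0825,0,.018]]))]).round(1).tolist())
E
python3 fit2.py
```

```text
tongs [ 0.49844785 -0.26411016  0.2277583 ]
[[-1.2, -1.1], [0.5, -1.9], [-0.9, 0.1], [0.5, -0.6], [-0.3, 2.0], [1.1, 1.2], [-0.6, -0.0], [0.3, -0.3], [-1.0, -0.8], [0.0, 0.4], [0.9, -0.5], [0.8, 1.1], [-1.2, 0.5], [0.1, 1.1], [0.2, -0.4], [0.2, 0.7]]
jaw mid [[265.42626813 140.75064005]] [[263.41891892 140.31081081]]
trestle [0.50795918 0.29695246 0.06      ] [0.04580134 0.04626383 0.04526076 0.0462095 ]
tank [0.57331533 0.06307316] [-0.5  0.4 -0.2 -0.1  0.2  0.2]
top [[236.9, 211.3], [152.3, 233.4], [352.4, 240.5], [359.2, 269.9], [345.7, 212.0]]
scene [[274.8, 204.3], [368.3, 270.2], [224.1, 112.0], [245.3, 95.7], [202.1, 129.2]]
```

Run:
```python
from station import robot
from h import *
import pickle
g=np.array([.4984,-.2641]); y=.2278
robot.move_pose([*g,.12],quat(y))
robot.line_to([*g,.012],v=.1,until_force=6)
print(robot.current_tool_pos(),robot.current_force())
for w in (.70,.62,.585):
    robot.grip(w,30); print(w,robot.current_gripper_width(),robot.current_grasp_force(),robot.current_force().round(1))
robot.hold(.2)
print(robot.current_time_s(),robot.current_tool_pos())
c,T=wristT(robot);pickle.dump((c,T),open("grip.pkl","wb"));save(cv2.resize(c["image"],(700,525)),"grip.png")
```

```text
[ 0.49896445 -0.26447375  0.01271588] [-0.19272874 -0.69512816  0.48139748]
0.7 0.6949862786538575 0.0 [ 0.  -0.8  0.1]
0.62 0.6226823623446226 9.38069835305214 [-0.6  1.6  6.2]
0.585 0.5894103377518914 11.38696476817131 [-0.7  0.7  8.2]
8.0167 [ 0.49928109 -0.26454708  0.01327027]
```

View pics/grip.png

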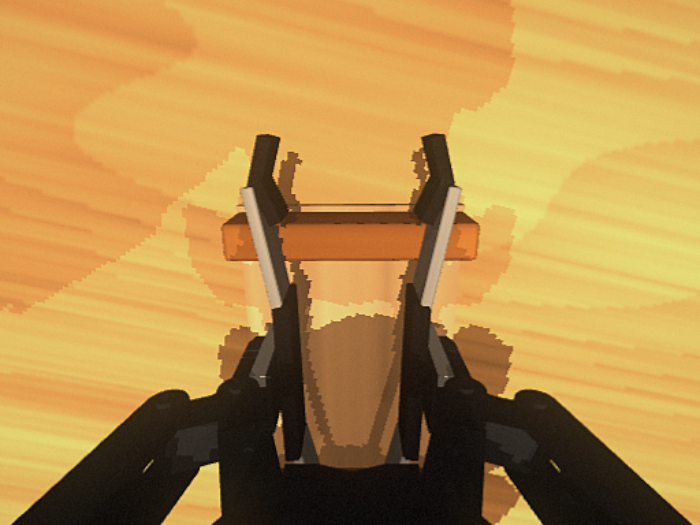

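Run:
```python
from station import robot
from h import *
import pickle
p=np.array(robot.current_tool_pos())
robot.line_to([p[0],p[1],.06],v=.08)
print(robot.current_gripper_width(),robot.current_grasp_force(),robot.current_force().round(2),robot.current_wrist_torque().round(3))
robot.line_to([p[0],p[1],.115],v=.15)
y=np.radians(20); k=np.array([.5733,.0631,0]); G=k-.07*xd(y)
robot.move_pose([*G[:2],.115],quat(y)); robot.hold(.4)
print(robot.current_time_s(),robot.current_tool_pos()-G,robot.current_gripper_width(),robot.current_grasp_force(),robot.current_force().round(2))
c,T=wristT(robot);pickle.dump((c,T),open("over.pkl","wb"))
im=c["image"].copy()
s=3
im=cv2.resize(im[60:250,130:390],None,fx=s,fy=s,interpolation=cv2.INTER_CUBIC)
t=np.linspace(0,2*np.pi,40)
for z,r in((.025,.028),(.059,.015),(.071,.0005)):
    for q in proj(c,np.c_[k[0]+r*np.cos(t),k[1]+r*np.sin(t),0*t+z],T): cv2.circle(im,tuple(int(v) for v in (q-[130,60]+.5)*s),1,(0,255,255),-1)
X=xd(y);Y=np.array([-X[1],X[0],0])
for a,b in((70,0),(82.5,25),(82.5,-25),(57.5,25),(57.5,-25)):
    P=np.array([G[0],G[1],.115+.023+.009])+X*a/1e3+Y*b/1e3
    q=proj(c,P,T)[0]; cv2.circle(im,tuple(int(v) for v in (q-[130,60]+.5)*s),3,(255,0,255),-1)
save(im,"over.png")
```

```text
0.5868398108263723 9.177618026733398 [-0.71  0.41 -0.96] [-0.017 -0.041  0.008]
10.9 [ 0.00011633 -0.000583    0.11496849] 0.5843742973919349 9.181244373321533 [-0.03 -0.38 -1.58]
```

View pics/over.png

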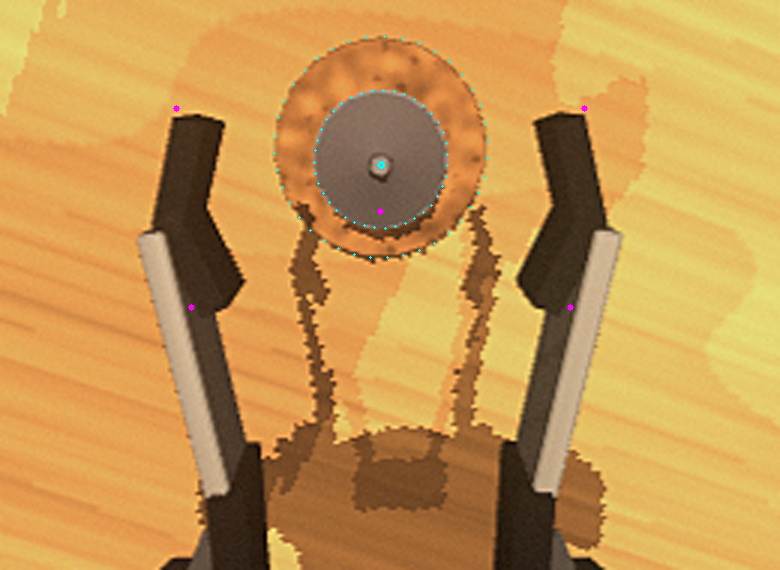

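Run:
```python
from station import robot
from h import *
import pickle
y=np.radians(20); k=np.array([.5733,.0631,0]); G=k-.07*xd(y)
p=robot.current_tool_pos()
print(robot.line_to([G[0],G[1]+.0005,.021],v=.08,until_force=5),robot.current_tool_pos(),robot.current_force().round(2))
for w,f in((.53,30),(.49,30),(0.3,40)):
    robot.grip(w,f); print(w,robot.current_gripper_width(),robot.current_grasp_force(),robot.current_force().round(2))
robot.hold(.3)
c,T=wristT(robot);pickle.dump((c,T),open("clamp.pkl","wb"));a=c["image"]
p=np.array(robot.current_tool_pos());print(p,robot.current_time_s(),robot.current_force().round(2))
robot.line_to([p[0],p[1],p[2]+.075],v=.06); robot.hold(.3)
print(robot.current_gripper_width(),robot.current_grasp_force(),robot.current_force().round(2),robot.current_time_s())
c,T=wristT(robot);pickle.dump((c,T),open("lift.pkl","wb"));b=c["image"]
s=robot.read_camera("scene")["image"][150:270,215:335]
f=lambda im:cv2.resize(im[60:260,130:390],(390,300),interpolation=cv2.INTER_CUBIC)
save(np.hstack([np.vstack([f(a),f(b)]),cv2.resize(s,(400,400),interpolation=cv2.INTER_CUBIC)[:600] if 0 else np.vstack([cv2.resize(s,(400,400),interpolation=cv2.INTER_CUBIC),np.zeros((200,400,3),np.uint8)])]),"lift.png")
```

```text
False [0.50805937 0.03961471 0.02152213] [ 0.46 -1.29 -0.63]
0.53 0.5383953260761639 13.31056997179985 [ 0.17  0.24 -0.59]
0.49 0.4956524167742872 15.330396569188451 [-0.79 -0.58 -1.13]
0.3 0.4657634498908726 40.16874299850315 [-0.84 -0.47 -0.04]
[0.50758597 0.03965611 0.02101553] 13.2833 [-0.    0.11  0.01]
0.4636826743768184 40.30386125436053 [-0.19 -0.98 -2.11] 14.9833
```

View pics/lift.png

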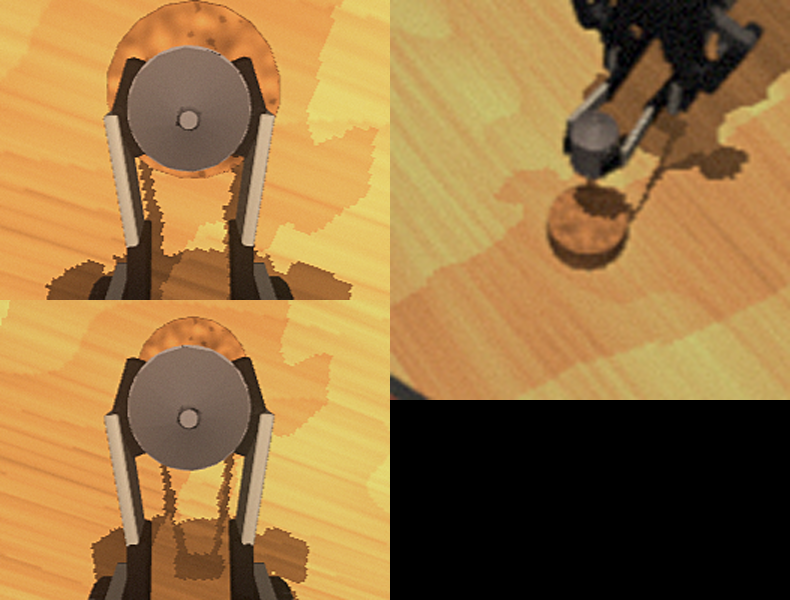

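Run:
```python
from station import robot
from h import *
import pickle
P=[]
for n,v in(("clamp",119),("lift",118.5)):
    c,T=pickle.load(open(n+".pkl","rb"))
    Tt=T@np.linalg.inv(np.array(c["tool_from_camera"]))
    tip=on_z(c,[[188.5/1.5+130-.17,v/1.5+60-.17]],Tt[2,3]+.050,T)[0]
    P.append(Tt[:3,:3].T@(tip-Tt[:3,3])); print(n,tip,P[-1])
d=P[-1]
y=np.radians(45); Q=R.from_quat(quat(y)); tr=np.array([.508,.297,0])
off=Q.apply([d[0],d[1],0]); G=tr-off; G[2]=.097
p=np.array(robot.current_tool_pos())
print(G,robot.ik(G,quat(y)).round(2))
# slow joint move via intermediate poses
robot.line_to([p[0],p[1],.112],v=.08)
robot.line_to([G[0],G[1],.112],v=.12,frame=quat(y))
robot.line_to(G,v=.04); robot.hold(1)
print(robot.current_tool_pos()-G,robot.current_gripper_width(),robot.current_grasp_force(),robot.current_force().round(2),robot.current_time_s())
c,T=wristT(robot);pickle.dump((c,T),open("fin.pkl","wb"))
sc=robot.read_camera("scene");tp=robot.read_camera("top")
def crop(c,T,x0,y0,w,h,s):
    im=cv2.resize(c["image"][y0:y0+h,x0:x0+w],None,fx=s,fy=s,interpolation=cv2.INTER_CUBIC)
    t=np.linspace(0,2*np.pi,40)
    for z,r in((.10,.015),(.134,.015),(.146,.0005),(.06,.0005)):
        for q in proj(c,np.c_[tr[0]+r*np.cos(t),tr[1]+r*np.sin(t),0*t+z],T): cv2.circle(im,tuple(int(v) for v in (q-[x0,y0]+.5)*s),0,(0,255,255),-1)
    return im
A=crop(c,T,150,60,200,150,2);B=crop(sc,None,325,210,80,100,4);C=crop(tp,None,110,190,80,60,4)
o=np.zeros((600,800,3),np.uint8);o[:300,:400]=A;o[:400,400:720]=B;o[310:550,:320]=C;save(o,"fin.png")
```

```text
clamp [0.57259905 0.06431239 0.07105494] [ 0.06950579 -0.00093465 -0.04998755]
lift [0.57259638 0.06433076 0.1458254 ] [ 0.06961895 -0.00093426 -0.05002311]
[0.45943259 0.24711134 0.097     ] [ 0.34  0.29 -0.33  0.95  0.    2.7 ]
[ 3.63075982e-06 -1.30147604e-05 -2.68305806e-05] 0.4599041323396951 40.369343369384296 [-0.44 -0.55 -1.32] 18.8833
```

View pics/fin.png

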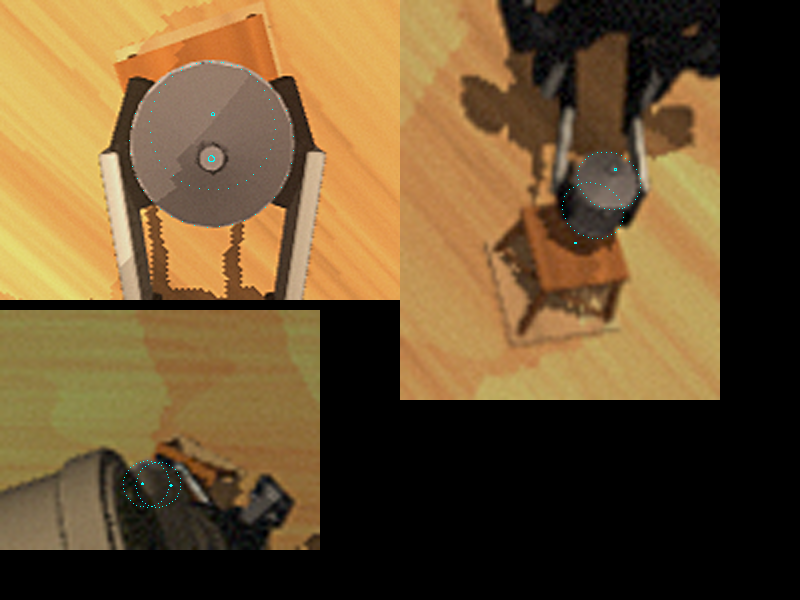

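```bash
python3 -c "
from station import robot
print(robot.current_qvel().round(4),robot.job_done())"
```

```text
the job is handed in; nothing more can be done
[ 0.0015  0.0001 -0.0022 -0.0004 -0.0002  0.0009] None
```

I handed the job in with the tank held upright and still in the tongs, centred over the trestle to within about 2 mm by the camera images and its underside about 4 cm above the top. It took about 19 s, only the tongs touched the tank, and I kept clear of the house, jar and chimney.

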